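Clamp the re-glued sachet caddy

ROBOT

A 6-joint arm with a two-finger parallel gripper is mounted at the origin on the work surface. World frame = base frame: x ahead of the robot, y to its left, z up, the work surface at z = 0. Lengths are in m, angles in degrees, forces in N, time in s.
With the tool pointing down it reaches from about 0.25 to 0.725 m from the base axis. Payload 9.7 kg.
Tool frame: the origin (TCP) lies between the finger pads; the fingertips stand 19 mm ahead of it and the grasp point (between the pads) is the TCP; z points along the fingers, y is the line along which they close (so a half turn about z gives the same grasp; the last joint's range is limited). The gripper opens to 85 mm and grips with 20 to 120 N. Pads are 22 mm wide; open, the fingers measure 114 mm over their backs; the gripper's body (76 mm by 85 mm) begins 54 mm behind the grasp point. The pads swing forward as they close: fully open they stand 13 mm farther back than shut.
Start: joints at [-64.458, 4.979, 10.078, 95.1, 0, 90], TCP at [0.237, -0.496, 0.25] pointing down, gripper open.
Joint ranges: [-179.16, 179.16], [-48.56, 103.87], [-65.8, 70.77], [-126.05, 130.52], [-82.76, 87.17], [-180, 180]. Speed limits (degrees/s): [127.2, 127.2, 147.25, 180, 180, 180].

INTERFACE

Orientations are given as [roll, pitch, yaw] about the fixed x, y, z axes, in that order (R = Rz(yaw) Ry(pitch) Rx(roll)).
In Python, from workcell import telemetry, camera, calibration, workorder gives the robot as it stands.
- The arm moves only by the tool play_rows, never from a script. Its argument "increments" is a list of rows, each a list of 3 entries, a list of its own where there are three numbers: the shift along the tool's x, y, z in mm, then the turn, a rotation vector about the tool's x, y, z in degrees, then the closure, from 0 (fully open) to 1 (shut). In form: [[[x, y, z], [ax, ay, az], jaw], ...]. A call has 1 to 20 rows; each row is the pose to reach, as a shift and turn from the pose commanded when the call began, along the tool's axes at that moment; what a row does not reach only later rows make up. A row lasts 1/10 s, in which the tool goes at most 50 mm and 8.59 degrees, less where a joint would pass 70% of its speed; a pose out of reach is approached as far as the arm can. A call with a gripper value outside its range is refused whole. The fingers move at their own pace and stop on an object; "grip_force" is the grip in N (left out, the last holds). Time passes only in rows, so rows that repeat a pose let the fingers close. It gives the time, the measured TCP pose, the force, the opening and the grip force at its end, in the units of the state.
- telemetry.get_obs(): the state, without advancing time (a new reading comes with each control period).
- camera(name): name is "scene" or "top"; returns (picture, depth): 384x512x3 uint8, red, green, blue; 384x512 float32, m along the optical axis (not along the pixel's ray), 0 where there is no reading.
- calibration(name): a dict with "vertical_fov" (degrees; the focal length in pixels is half the picture's height over the tangent of half this angle, whatever the lens; pixels are square), "cx", "cy" (the principal point, pixels), "rvec" (rotation vector, rad) and "tvec" (3), from world to camera coordinates, as OpenCV has them. Camera axes: x right, y down, z forward; pixel columns grow to the right and rows downward; lengths in m; the calibration is good to about 2 mm. A picture is of the moment at which its call begins. calibration takes no time and is no camera call.
- workorder.job_done(): hands the job in; it is judged then, once.
The state is a dict: "time": time; "q": joint angles; "qd": joint speeds; "joint_efforts": joint torques, N m; "ee_pos": TCP position; "tcp_rot": TCP orientation; "wrist_force": force on the tool from outside, world axes, zero at the start; "torque": the same for the moment, N m; "opening": finger opening in m; "grasp_force": force on a finger pad.
Only numpy, scipy, OpenCV 4.12 (cv2) and the standard library are available. Lean on these libraries where they do the work, as an engineer would, in place of code of your own. Each camera call takes 0.05 s, during which the arm holds its last target. There are 200 camera calls.

TASK

The wooden sachet caddy has just been re-glued: stand it on the counter between the open jaws of the bar clamp, with its two end walls facing the rubber pads, and let go of it. Then pump the clamp's trigger, squeezing it against the handle and letting it out again, with the clamp lying on the counter, until both pads press lightly on the caddy, and finish while still holding the trigger squeezed, so that the pressure stays on while the glue takes. Do not crush the caddy, do not tip it over, and leave the other things on the counter where they are.

Things in the scene. Friction and masses are not known exactly. Their poses are not given: they have to be found in the camera images.
- caddy_center (a point): Re-glued plywood sachet caddy, loose, 0.2-0.3 kg: open box 80 mm (x) by 100 mm (y), walls 55 mm high. A carrying board 12 mm thick stands along its middle (along y, 70 mm long at the top), up to 95 mm above the counter: lift it there, above the walls. Point: the middle, 47.5 mm above the underside, z up; a half turn is the same. The end walls, 100 mm apart along y, go between the pads.
- clamp_grip (a point): One-hand bar clamp, black plastic and steel, 0.57 kg, 34 mm high, lying loose on its side. y runs along the toothed steel bar to the far jaw, x from the pistol handle towards the jaw tips, z up. Point: half-way between the outer faces of handle and released trigger (68 mm apart along y), 17 mm above the counter. The bar's centre line is at x = +77 mm, the near pad's face at y = +41 mm.
- handle_face (a point): Middle of the handle's flat outer (-y) face, 17 mm above the counter; axes as the clamp's. The handle is 20 mm thick (y) and runs from x = -43 to +55 mm, z = -14 to +14 mm about this point. The clamp slides on the counter while it is squeezed (friction about 4 N, less than the trigger's spring), so it centres itself between the fingers.
- trigger_face (a point): Middle of the trigger's outer (+y) face, where it is pushed towards the handle; it moves and turns with the trigger: 68 mm from the handle's outer face when released, about 35 mm when squeezed home. Trigger 14 mm thick, 22 mm high, 62 mm long; it tilts 0.17 rad either way of parallel to the handle.
- trigger (a joint): Trigger angle, rad: 0 released, 0.33 squeezed home against the handle. Its spring pushes back with 8 to 10 N at the grasp. Squeezing draws the bar and far jaw in by 31 mm per rad (after up to 2 mm idle); on release a pawl holds the gain to the last 4 mm tooth, so a full stroke gains 8 mm, or 4 mm against load. Force beyond the spring's comes out up to 3 times larger at the jaws.
- bar (a joint): How far the bar has been drawn in, m: at 0 the pad faces stand 140 mm apart; their distance is 140 mm minus this (up to 0.06). It moves with 2 N of friction and slips back by less than a tooth. The 100 mm caddy is met by both pads at 0.040; 1 mm more gives about 3.5 N.
- near_pad: Soft rubber pad on the jaw by the handle, 50 mm (x) by 28 mm high, 12 mm thick. Point: centre of its face, 17 mm above the counter; face looks to +y, axes as the clamp's. The bar's edge is 47 mm away towards -x, so the caddy's middle can stand straight between the two pad centres or up to 25 mm farther towards the jaw tips (+x). It gives 1 mm per 7 N.
- far_pad: The same pad on the far jaw, which travels with the bar; its face looks to -y, back at the near pad. Point: centre of its face, axes as the clamp's. It gives 1 mm per 7 N. A light hold is 10 to 20 N; over 35 N (each pad pressed in by 5 mm) the caddy's fresh joints are crushed.
- milk_jug: Bystander: stainless steel milk jug, 95 mm tall, 72 mm across, with a handle; origin at the centre of its underside. To be left alone.
- glue_bottle: Bystander: white plastic wood-glue bottle, 150 mm tall, 52 mm across; origin at the centre of its underside. To be left alone.
- espresso_cup: Bystander: white ceramic espresso cup with a handle, 58 mm tall, 68 mm across; origin at the centre of its underside. To be left alone.
- tamper: Bystander: coffee tamper standing on its base, 90 mm tall, 58 mm across; origin at the centre of its underside. To be left alone.
- sugar_jar: Bystander: glass sugar jar, 110 mm tall, 80 mm across; origin at the centre of its underside. To be left alone.
- spoon: Bystander: steel spoon lying flat; origin at the centre of its underside. To be left alone.
- glass: Bystander: drinking glass, 90 mm tall, 64 mm across; origin at the centre of its underside. To be left alone.
Things that resemble listed ones, but are neither listed nor needed, are in the scene too. Leave any blue or red look-alike of the part that bears caddy_center alone.

How it is judged:
By the outcome, as a careful person would: the job done as asked, in the order asked, and still so for the second after the job is handed in, while the arm keeps its last pose, push and grip.
It also fails if it takes over 72 s, if anything falls off the work surface, if the arm or the gripper's body presses on something with over 40 N, if the wrist force passes 120 N, or if a joint passes its speed limit or range.

## Working session

There is one attempt and no reset: what is moved stays moved. The work goes in short steps, Python scripts to look and compute and a tool call to move; the robot and the scene stay as the last step left them, time stands still between calls to the robot, and variables do not carry over. Pictures are saved under pics/ and viewed, at most 10 in all, crops included, and the job is handed in when it is done.

Besides the shell and the picture viewer there is one more tool, called after ">>>" by a JSON object that holds its "op" and its "data". play_rows: Moves the arm, as the interface text tells. Its arguments: {"type":"object","properties":{"increments":{"type":"array"},"grip_force":{"type":"number"}},"required":["increments"]}

```bash
mkdir -p pics
cat > h.py <<'E'
import numpy as np, cv2
from workcell import telemetry, camera, calibration, workorder
def grab(n, tag):
    im,d=camera(n); cv2.imwrite(f'pics/{tag}.png',im[:,:,::-1]); np.save(f'pics/{tag}.npy',d); return im,d
def cal(n):
    c=calibration(n); R=cv2.Rodrigues(np.array(c['rvec'],float))[0]
    f=192/np.tan(np.radians(c['vertical_fov'])/2); return R,np.array(c['tvec'],float).ravel(),f,c['cx'],c['cy']
def cloud(n,d):
    R,t,f,cx,cy=cal(n); v,u=np.mgrid[:384,:512]
    P=np.stack([(u-cx)/f*d,(v-cy)/f*d,d],-1); W=(P-t)@R; W[d==0]=np.nan; return W
E
python3 - <<'E'
from h import *
for n in('top','scene'):
    im,d=grab(n,n+'0'); print(calibration(n))
    W=cloud(n,d); print(W[::60,::80].round(3).reshape(-1,3)[:12])
a=cv2.imread('pics/top0.png');b=cv2.imread('pics/scene0.png')
cv2.imwrite('pics/t0b.png',cv2.resize(a,(800,600),interpolation=cv2.INTER_CUBIC))
print(telemetry.get_obs())
E
```

```text
{'vertical_fov': 56.999928338878064, 'cx': 254.66376896827455, 'cy': 189.47307324007576, 'rvec': array([ 2.16515449, -2.17056153,  0.1302442 ]), 'tvec': array([-0.09721554,  0.59371228,  0.89025011])}
[[ 1.666e+00  1.202e+00 -7.590e-01]
 [ 1.223e+00  4.590e-01 -1.130e-01]
 [ 1.660e+00  3.770e-01 -7.470e-01]
 [ 1.668e+00 -3.300e-02 -7.570e-01]
 [ 1.667e+00 -4.460e-01 -7.540e-01]
 [ 1.667e+00 -8.600e-01 -7.510e-01]
 [ 1.365e+00 -9.710e-01 -3.130e-01]
 [ 9.590e-01  6.060e-01  1.100e-02]
 [ 9.650e-01  3.910e-01 -1.000e-03]
 [ 9.360e-01  1.510e-01  5.800e-02]
 [ 9.650e-01 -5.900e-02 -0.000e+00]
 [ 9.670e-01 -2.850e-01 -3.000e-03]]
{'vertical_fov': 55.75356042797106, 'cx': 249.884840992521, 'cy': 194.1682078019754, 'rvec': array([ 0.79548111,  2.61259564, -1.05421281]), 'tvec': array([ 0.52965276, -0.13112799,  1.28969445])}
[[   nan    nan    nan]
 [ 0.602 -1.598  0.201]
 [ 0.313 -1.246  0.242]
 [ 0.082 -0.906  0.291]
 [-0.774 -1.303  0.027]
 [-0.879 -0.793  0.145]
 [-1.157 -0.509  0.169]
 [ 1.087 -2.405 -0.307]
 [ 0.592 -2.397 -0.438]
 [ 0.476 -0.939  0.114]
 [ 0.132 -0.836  0.061]
 [-0.27  -0.726 -0.004]]
{'time': 0.1, 'q': array([-6.44602859e+01,  5.00872915e+00,  1.00385136e+01,  9.51007286e+01,
       -1.24399959e-03,  9.00002105e+01]), 'qd': array([ 0.01532774, -0.10912786,  0.21028779, -0.03349917, -0.00638051,
        0.02963141]), 'joint_efforts': array([-1.77773269e-03, -5.21561229e+01,  4.65654445e+01,  1.60769251e-02,
        1.96329830e-05,  2.19383189e-06]), 'ee_pos': array([ 0.23703675, -0.49608607,  0.24964217]), 'tcp_rot': array([-1.79929056e+02,  1.24425931e-03,  2.55395051e+01]), 'wrist_force': array([-0.19728477,  0.54631567,  0.01868622]), 'torque': array([ 0.00998407, -0.01931453,  0.03793535]), 'grasp_force': 0.0, 'opening': 0.08556618909071637}
```

View pics/t0b.png

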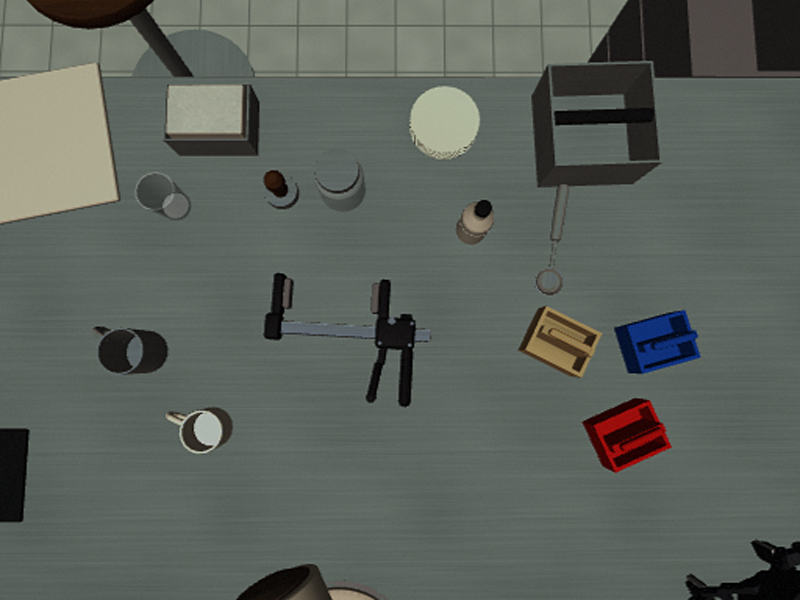

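View pics/scene0.png

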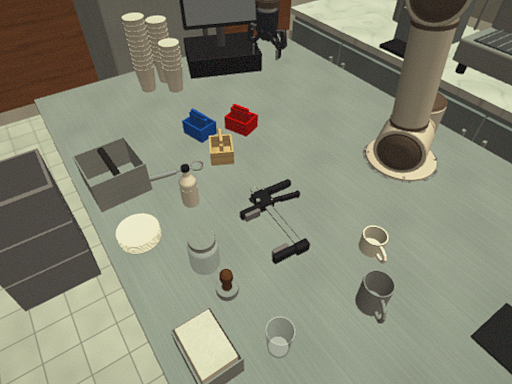

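The top view shows three small caddies at about these 800x600 pixels: tan wood (560,342), blue (657,342) and red (627,435). A large grey box sits at (600,120). The tan one fits, being plywood and 80x100. The clamp's handle is at (405,375), its trigger at (375,375), the near pad at (376,297) and the far pad at (288,293).

Run:
```python
from h import *
im=cv2.imread('pics/top0.png'); d=np.load('pics/top0.npy'); W=cloud('top',d)
hsv=cv2.cvtColor(im,cv2.COLOR_BGR2HSV)
# caddy region
m=np.zeros((384,512),bool); m[190:248,328:390]=1
tan=m&(hsv[...,1]>70)&(hsv[...,0]<30)
P=W[tan]; P=P[np.isfinite(P).all(1)]
print('caddy n',len(P),'z hist',np.histogram(P[:,2],bins=np.arange(-.01,.12,.01)))
for lo,hi in((.045,.062),(.085,.105)):
    Q=P[(P[:,2]>lo)&(P[:,2]<hi)]; r=cv2.minAreaRect((Q[:,:2]*1000).astype(np.float32)); print(lo,len(Q),Q[:,2].mean(),r,Q.mean(0)); print(cv2.boxPoints(r).round(1))
# clamp
m=np.zeros((384,512),bool); m[165:265,160:285]=1
c=m&(W[...,2]>.012)&(W[...,2]<.06)
print('clamp z',np.histogram(W[c][:,2],bins=np.arange(0,.06,.005)))
lab,L,st,ce=cv2.connectedComponentsWithStats(c.astype(np.uint8)); print(st)
q=im[180:270,320:460]; cv2.imwrite('pics/cad.png',cv2.resize(q,None,fx=4,fy=4,interpolation=cv2.INTER_CUBIC))
q=im[165:270,160:290]; cv2.imwrite('pics/clamp.png',cv2.resize(q,None,fx=5,fy=5,interpolation=cv2.INTER_CUBIC))
```

```text
caddy n 1455 z hist (array([  2, 424, 105,  97, 100, 115, 361,  29,  56,  25, 141,   0]), array([-0.01,  0.  ,  0.01,  0.02,  0.03,  0.04,  0.05,  0.06,  0.07,
        0.08,  0.09,  0.1 ,  0.11]))
0.045 425 0.053926812733922344 ((517.610595703125, -365.4667663574219), (100.93490600585938, 80.57709503173828), 63.59491729736328) [ 0.51758467 -0.36283662  0.05392681]
[[ 459.1 -392.8]
 [ 531.3 -428.6]
 [ 576.1 -338.2]
 [ 504.  -302.3]]
0.085 151 0.09373254247834005 ((517.6849975585938, -365.42010498046875), (69.63167572021484, 12.788711547851562), 63.592018127441406) [ 0.51713902 -0.36502636  0.09373254]
[[ 496.5 -393.8]
 [ 507.9 -399.4]
 [ 538.9 -337.1]
 [ 527.4 -331.4]]
clamp z (array([  0,   0,  10, 227, 510, 537, 885, 113,   0,   0,   0]), array([0.   , 0.005, 0.01 , 0.015, 0.02 , 0.025, 0.03 , 0.035, 0.04 ,
       0.045, 0.05 , 0.055]))
[[     0      0    512    384 194326]
 [   169    175    107     85   2282]]
```

View pics/cad.png

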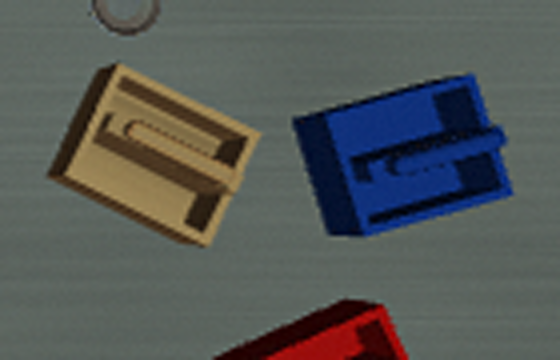

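View pics/clamp.png

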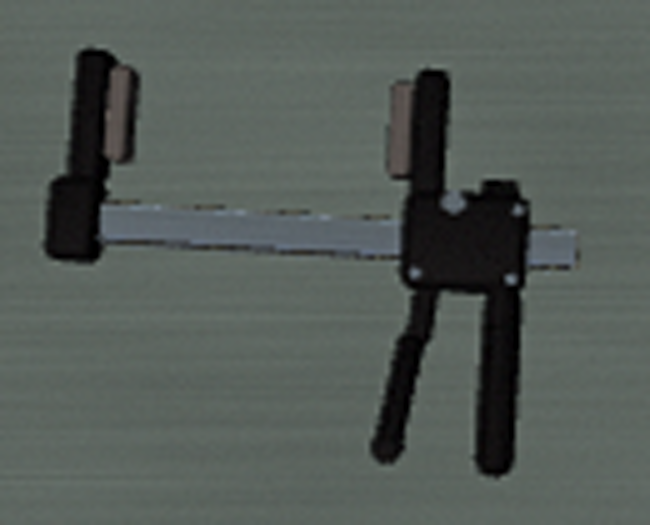

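The crop confirms the tan wooden caddy, well clear of the blue one. The clamp crop shows the far pad at (122,115), the near pad at (400,130), the bar at y≈225, the trigger at (405,390) and the handle at (497,385). Next I'll fit the clamp's axes.

Run:
```python
from h import *
im=cv2.imread('pics/top0.png'); d=np.load('pics/top0.npy'); W=cloud('top',d)*1000
def sub(x0,x1,y0,y1): 
    m=np.zeros((384,512),bool); m[165+y0//5:165+y1//5,160+x0//5:160+x1//5]=1; return m
Z=W[...,2]
def rep(n,m):
    Q=W[m]; r=cv2.minAreaRect(Q[:,:2].astype(np.float32)); 
    print(n,len(Q),'c',Q.mean(0).round(1),'med z',np.median(Q[:,2]).round(1),'rect',np.round(r[0],1),np.round(r[1],1),round(r[2],2),'xr',Q[:,0].min().round(1),Q[:,0].max().round(1),'yr',Q[:,1].min().round(1),Q[:,1].max().round(1))
rep('handle',sub(470,530,310,490)&(Z>26))
rep('trigger',sub(360,440,325,475)&(Z>22))
g=im[...,2].astype(int)
rep('nearpad',sub(370,415,70,190)&(g>60)&(Z>25))
rep('farpad',sub(105,145,55,170)&(g>60)&(Z>25))
rep('nearjaw',sub(375,455,60,185)&(Z>26))
rep('farjaw',sub(60,145,40,170)&(Z>26))
b=sub(130,395,195,260)&(im[...,0]>100)&(Z>12)
rep('bar',b)
vx,vy,x0,y0=cv2.fitLine(W[b][:,:2].astype(np.float32),cv2.DIST_HUBER,0,.01,.01).ravel(); print(np.degrees(np.arctan2(vy,vx)),x0,y0)
```

```text
handle 214 c [ 455.6 -109.9   30.2] med z 30.1 rect [ 455.2 -109.9] [18.3 82.5] 86.91 xr 414.2 496.0 yr -120.1 -99.1
trigger 147 c [453.7 -58.5  26.7] med z 26.7 rect [454.5 -58.7] [15.7 72.4] 77.08 xr 419.3 488.4 yr -73.3 -44.9
nearpad 78 c [591.1 -58.6  30. ] med z 30.0 rect [592.6 -58.7] [11. 48.] 86.58 xr 568.8 616.8 yr -65.5 -52.3
farpad 67 c [600.3  89.3  30.5] med z 30.8 rect [600.9  89.6] [ 9.6 47.6] 86.62 xr 577.0 624.8 yr 83.8 94.4
nearjaw 234 c [591.9 -68.9  30.1] med z 30.1 rect [593.2 -68.1] [29.7 59.5] 86.17 xr 563.4 622.1 yr -83.9 -52.4
farjaw 239 c [601.7  98.8  30.1] med z 30.1 rect [602.   98.5] [29.9 61.8] 85.81 xr 571.7 632.9 yr 82.0 115.4
bar 361 c [539.5  13.5  20.6] med z 20.7 rect [537.7  13.6] [137.8  21.9] 86.65 xr 525.2 551.7 yr -54.9 82.1
86.24148 539.5649 13.500133
```

```bash
cat >> h.py <<'E'
from scipy.spatial.transform import Rotation as Ro
def to(x,y,z,yaw):
    o=telemetry.get_obs(); p=np.array(o['ee_pos'])*1000; R=Ro.from_euler('xyz',o['tcp_rot'],degrees=True)
    T=Ro.from_euler('xyz',[180,0,yaw],degrees=True)
    print('shift',R.inv().apply(np.array([x,y,z])-p).round(1),'rot',(R.inv()*T).as_rotvec(degrees=True).round(2),'| at',p.round(1),np.round(o['tcp_rot'],2),'F',np.round(o['wrist_force'],1),'op',round(o['opening']*1000,1),'gf',round(o['grasp_force'],1),'t',round(o['time'],2))
E
python3 - <<'E'
from h import *
to(517.6,-365.4,180,63.6)
E
```

```text
shift [309.5   3.1  69.6] rot [-7.000e-02 -2.000e-02 -3.806e+01] | at [ 237.  -496.1  249.6] [-179.93    0.     25.54] F [-0.2  0.5  0. ] op 85.6 gf 0.0 t 0.1
```

>>> {"op": "play_rows", "data": {"increments": [[[40,0,5],[0,0,-5],0],[[80,1,15],[0,0,-10],0],[[120,1,25],[0,0,-15],0],[[160,2,35],[0,0,-20],0],[[200,2,45],[0,0,-25],0],[[240,2,55],[0,0,-30],0],[[280,3,65],[0,0,-35],0],[[300,3,69],[0,0,-38],0],[[309.5,3,69.6],[0,0,-38],0],[[309.5,3,69.6],[0,0,-38],0],[[309.5,3,69.6],[0,0,-38],0]], "grip_force": 25}}

```text
time: 1.2
ee_pos: [0.5169, -0.3662, 0.1813]
tcp_rot: [180.0, 0.0, 63.4]
wrist_force: [-0.6, -0.3, -0.3]
opening: 0.0853
grasp_force: 0.0
```

Run:
```python
from h import *
to(517.6,-365.4,82,63.6)
```

```text
shift [ 1.1  0.2 99.3] rot [ 0.02  0.02 -0.17] | at [ 516.9 -366.2  181.3] [1.7998e+02 2.0000e-02 6.3430e+01] F [-0.6 -0.3 -0.3] op 85.3 gf 0.0 t 1.2
```

>>> {"op": "play_rows", "data": {"increments": [[[1,0,20],[0,0,0],0],[[1,0,45],[0,0,0],0],[[1,0,70],[0,0,0],0],[[1,0,90],[0,0,0],0],[[1,0,99],[0,0,0],0],[[1,0,99],[0,0,0],0],[[1,0,99],[0,0,0],0.5],[[1,0,99],[0,0,0],0.8],[[1,0,99],[0,0,0],1],[[1,0,99],[0,0,0],1],[[1,0,99],[0,0,0],1],[[1,0,99],[0,0,0],1],[[1,0,99],[0,0,0],1]], "grip_force": 35}}

```text
time: 2.5
ee_pos: [0.5183, -0.3647, 0.0821]
tcp_rot: [180.0, 0.0, 63.5]
wrist_force: [0.2, 0.2, 2.5]
opening: 0.0111
grasp_force: 35.5
```

Run:
```python
from h import *
to(599.6,9.4,300,86.5)
```

```text
shift [ 371.1  -93.7 -218. ] rot [ 3.000e-02  1.000e-02 -2.295e+01] | at [ 518.3 -364.7   82.1] [179.97   0.    63.55] F [0.2 0.2 2.5] op 11.1 gf 35.5 t 2.5
```

>>> {"op": "play_rows", "data": {"increments": [[[0,0,-6],[0,0,0],1],[[0,0,-20],[0,0,0],1],[[0,0,-40],[0,0,0],1],[[0,0,-65],[0,0,0],1],[[0,0,-90],[0,0,0],1],[[0,0,-115],[0,0,0],1],[[0,0,-140],[0,0,0],1],[[0,0,-165],[0,0,0],1],[[0,0,-182],[0,0,0],1],[[0,0,-192],[0,0,0],1],[[0,0,-195],[0,0,0],1],[[0,0,-195],[0,0,0],1]]}}

```text
time: 3.7
ee_pos: [0.5182, -0.3646, 0.2766]
tcp_rot: [-180.0, -0.0, 63.5]
wrist_force: [0.3, 0.7, -3.3]
opening: 0.0112
grasp_force: 34.7
```

>>> {"op": "play_rows", "data": {"increments": [[[6,-2,0],[0,0,0],1],[[20,-5,0],[0,0,-1],1],[[40,-10,0],[0,0,-2],1],[[65,-16,0],[0,0,-4],1],[[90,-23,0],[0,0,-6],1],[[115,-29,0],[0,0,-8],1],[[140,-35,0],[0,0,-10],1],[[165,-42,0],[0,0,-12],1],[[190,-48,0],[0,0,-14],1],[[215,-54,0],[0,0,-16],1],[[240,-61,0],[0,0,-18],1],[[265,-67,0],[0,0,-20],1],[[290,-73,0],[0,0,-21],1],[[315,-80,0],[0,0,-22],1],[[340,-86,0],[0,0,-23],1],[[358,-90,0],[0,0,-23],1],[[368,-93,0],[0,0,-23],1],[[371,-94,0],[0,0,-23],1],[[371,-94,0],[0,0,-23],1],[[371,-94,0],[0,0,-23],1]]}}

```text
time: 5.7
ee_pos: [0.5991, 0.0089, 0.2767]
tcp_rot: [-180.0, 0.0, 86.5]
wrist_force: [-0.3, -0.1, -2.2]
opening: 0.0113
grasp_force: 34.7
```

Run:
```python
from h import *
to(599.6,9.4,83,86.5)
im,d=grab('scene','s1')
```

```text
shift [  0.6   0.5 193.7] rot [-0.    0.01  0.02] | at [599.1   8.9 276.7] [-1.800e+02  1.000e-02  8.652e+01] F [-0.3 -0.1 -2.2] op 11.3 gf 34.7 t 5.7
```

View pics/s1.png

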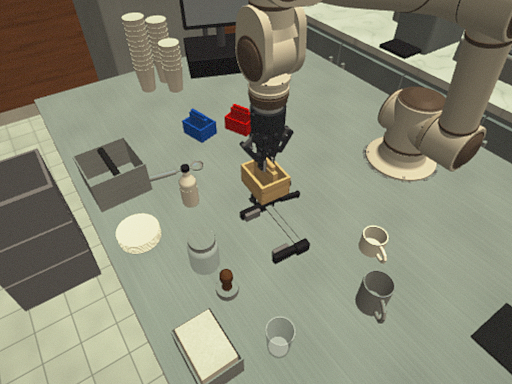

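The caddy is held level above the clamp at (265,180). I'll lower it.

>>> {"op": "play_rows", "data": {"increments": [[[0.5,0.5,10],[0,0,0],1],[[0.5,0.5,30],[0,0,0],1],[[0.5,0.5,55],[0,0,0],1],[[0.5,0.5,80],[0,0,0],1],[[0.5,0.5,105],[0,0,0],1],[[0.5,0.5,130],[0,0,0],1],[[0.5,0.5,150],[0,0,0],1],[[0.5,0.5,167],[0,0,0],1],[[0.5,0.5,178],[0,0,0],1],[[0.5,0.5,184],[0,0,0],1],[[0.5,0.5,189],[0,0,0],1],[[0.5,0.5,192],[0,0,0],1],[[0.5,0.5,193.5],[0,0,0],1],[[0.5,0.5,194.5],[0,0,0],1],[[0.5,0.5,194.5],[0,0,0],1]]}}

```text
time: 7.25
ee_pos: [0.6, 0.0099, 0.0825]
tcp_rot: [180.0, -0.0, 86.5]
wrist_force: [0.7, -0.1, -1.4]
opening: 0.0116
grasp_force: 34.7
```

>>> {"op": "play_rows", "data": {"increments": [[[0,0,0.4],[0,0,0],1],[[0,0,0.5],[0,0,0],1],[[0,0,0.5],[0,0,0],0.7],[[0,0,0.5],[0,0,0],0.4],[[0,0,0.5],[0,0,0],0.3],[[0,0,0.5],[0,0,0],0.3],[[0,0,-10],[0,0,0],0.3],[[0,0,-30],[0,0,0],0.3],[[0,0,-60],[0,0,0],0.3],[[0,0,-100],[0,0,0],0.3],[[0,0,-130],[0,0,0],0.3],[[0,0,-140],[0,0,0],0.3],[[0,0,-140],[0,0,0],0]]}}

```text
time: 8.55
ee_pos: [0.6005, 0.0099, 0.2243]
tcp_rot: [179.8, -0.0, 86.5]
wrist_force: [-0.3, -0.0, -0.1]
opening: 0.0727
grasp_force: 0.0
```

Run:
```python
from h import *
to(463,-86,223,-3.5)
```

```text
shift [-104.  -131.4    0.8] rot [ 0.13 -0.16 90.04] | at [600.5   9.9 224.3] [ 1.7981e+02 -2.0000e-02  8.6540e+01] F [-0.3 -0.  -0.1] op 72.7 gf 0.0 t 8.55
```

>>> {"op": "play_rows", "data": {"increments": [[[-10,-13,0],[0,0,8],0],[[-20,-26,0],[0,0,16],0],[[-30,-40,0],[0,0,24],0],[[-40,-53,0],[0,0,32],0],[[-50,-66,0],[0,0,40],0],[[-60,-80,0],[0,0,48],0],[[-70,-93,0],[0,0,56],0],[[-80,-106,0],[0,0,64],0],[[-90,-120,0],[0,0,72],0],[[-98,-130,0],[0,0,80],0],[[-104.4,-138,0],[0,0,87],0],[[-104.4,-138,0],[0,0,90],0],[[-104.4,-138,0],[0,0,90],0],[[-104.4,-138,0],[0,0,90],0],[[-104.4,-138,0],[0,0,90],0]]}}

```text
time: 10.05
ee_pos: [0.4557, -0.0858, 0.2215]
tcp_rot: [-180.0, 0.1, -3.4]
wrist_force: [0.1, 0.1, 0.7]
opening: 0.085
grasp_force: 0.0
```

Run:
```python
from h import *
to(456.2,-86,22,-3.5)
im,d=grab('top','t2'); W=cloud('top',d)*1000
b=cv2.imread('pics/t2.png'); cv2.imwrite('pics/t2c.png',cv2.resize(b[150:290,150:330],None,fx=4,fy=4,interpolation=cv2.INTER_CUBIC))
hsv=cv2.cvtColor(b,cv2.COLOR_BGR2HSV); t=(hsv[...,1]>70)&(hsv[...,0]<30)&(abs(W[...,0]-600)<90)&(abs(W[...,1]-10)<90)
for lo,hi in((45,62),(85,105)):
    Q=W[t&(W[...,2]>lo)&(W[...,2]<hi)]; print(len(Q),cv2.minAreaRect(Q[:,:2].astype(np.float32)))
```

```text
shift [  0.7   0.2 199.5] rot [-0.01  0.06  0.13] | at [455.7 -85.8 221.5] [-1.7999e+02  6.0000e-02 -3.3700e+00] F [0.1 0.1 0.7] op 85.0 gf 0.0 t 10.05
328 ((600.975830078125, 7.963115692138672), (100.08088684082031, 79.99654388427734), 85.94872283935547)
147 ((600.4241333007812, 8.698911666870117), (69.07685089111328, 12.725118637084961), 86.96870422363281)
```

View pics/t2c.png

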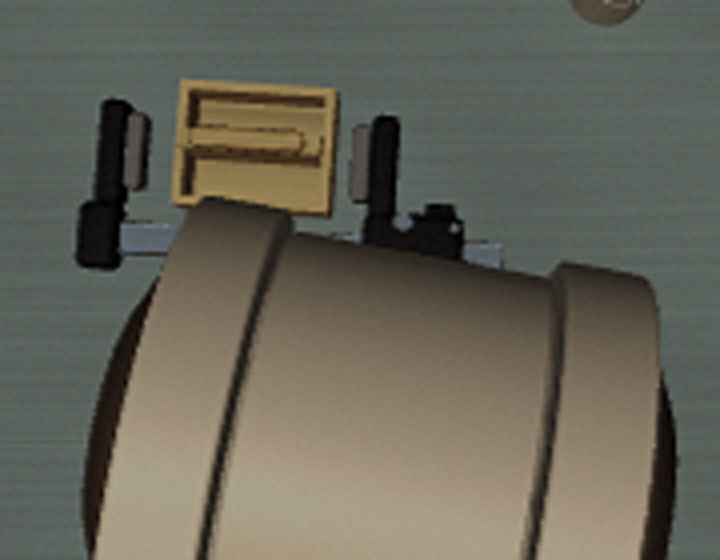

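The caddy stands between the pads: caddy at (255,148), pads at (137,150) and (360,163), aligned. Now I'll descend over the handle and trigger.

>>> {"op": "play_rows", "data": {"increments": [[[0.5,0,20],[0,0,0],0],[[0.5,0,55],[0,0,0],0],[[0.5,0,95],[0,0,0],0],[[0.5,0,130],[0,0,0],0],[[0.5,0,155],[0,0,0],0],[[0.5,0,172],[0,0,0],0],[[0.5,0,184],[0,0,0],0],[[0.5,0,192],[0,0,0],0],[[0.5,0,197],[0,0,0],0],[[0.5,0,199],[0,0,0],0],[[0.5,0,199],[0,0,0],0]], "grip_force": 20}}

```text
time: 11.2
ee_pos: [0.4565, -0.0861, 0.0236]
tcp_rot: [180.0, -0.0, -3.5]
wrist_force: [-0.3, -0.2, 0.0]
opening: 0.0854
grasp_force: 0.0
```

>>> {"op": "play_rows", "data": {"increments": [[[0,0,0],[0,0,0],0.2],[[0,0,0],[0,0,0],0.25],[[0,0,0],[0,0,0],0.3],[[0,0,0],[0,0,0],0.35],[[0,0,0],[0,0,0],0.35],[[0,0,0],[0,0,0],0.35]]}}

```text
time: 11.8
ee_pos: [0.4566, -0.0879, 0.0251]
tcp_rot: [179.7, -0.1, -3.5]
wrist_force: [-8.1, -10.7, 14.2]
opening: 0.0558
grasp_force: 15.0
```

The upward force comes from the pads swinging down as they close. I'll cancel it by raising the tool during the squeeze. Releasing first and trying one full stroke.

>>> {"op": "play_rows", "data": {"increments": [[[0,0,0],[0,0,0],0.3],[[0,0,0],[0,0,0],0.22],[[0,0,0],[0,0,0],0.12],[[0,0,0],[0,0,0],0.12],[[0,0,3],[0,0,0],0.12],[[0,0,5],[0,0,0],0.14],[[0,0,5],[0,0,0],0.16]]}}

```text
time: 12.5
ee_pos: [0.4558, -0.0859, 0.0176]
tcp_rot: [-180.0, 0.1, -3.5]
wrist_force: [-0.3, -0.1, -0.9]
opening: 0.0718
grasp_force: 0.0
```

>>> {"op": "play_rows", "data": {"increments": [[[0,0,0],[0,0,0],0.2],[[0,0,-0.8],[0,0,0],0.24],[[0,0,-1.8],[0,0,0],0.28],[[0,0,-2.6],[0,0,0],0.32],[[0,0,-3.4],[0,0,0],0.36],[[0,0,-4.2],[0,0,0],0.4],[[0,0,-4.2],[0,0,0],0.4]]}}

```text
time: 13.2
ee_pos: [0.4562, -0.086, 0.0223]
tcp_rot: [-180.0, 0.0, -3.5]
wrist_force: [-1.3, -1.7, -0.9]
opening: 0.0513
grasp_force: 10.1
```

>>> {"op": "play_rows", "data": {"increments": [[[0,0,-0.6],[0,0,0],0.44],[[0,0,-1.1],[0,0,0],0.48],[[0,0,-1.5],[0,0,0],0.52],[[0,0,-1.8],[0,0,0],0.56],[[0,0,-2],[0,0,0],0.58],[[0,0,-2.1],[0,0,0],0.6],[[0,0,-2.1],[0,0,0],0.6]]}}

```text
time: 13.9
ee_pos: [0.4562, -0.086, 0.0244]
tcp_rot: [-180.0, 0.0, -3.5]
wrist_force: [-1.8, -0.6, -1.7]
opening: 0.0359
grasp_force: 21.0
```

```bash
cat >> h.py <<'E'
def clamp(tag):
    im,d=grab('top',tag); W=cloud('top',d)*1000; a=np.radians(-3.5); c,s=np.cos(a),np.sin(a)
    X=W[...,0]*c+W[...,1]*s; Y=-W[...,0]*s+W[...,1]*c; Z=W[...,2]
    m=(Z>26)&(Z<36)&(X>572)&(X<618); y=Y[m]
    out=[]
    for lo,hi in((-70,-0.5),(70,160)):
        q=y[(y>lo)&(y<hi)]; out.append((len(q),np.percentile(q,[2,50,98]).round(1)))
    b=im[...,::-1]; hsv=cv2.cvtColor(np.ascontiguousarray(b),cv2.COLOR_BGR2HSV)
    t=(hsv[...,1]>70)&(hsv[...,0]<30)&(abs(W[...,0]-600)<110)&(abs(W[...,1]-10)<110)&(Z>45)&(Z<62)
    r=cv2.minAreaRect(W[t][:,:2].astype(np.float32)); q=Y[t]
    far,near=out[1][1],out[0][1]
    print('near',out[0],'far',out[1],'gap',(far[0]-near[2]).round(1),'median dist',(far[1]-near[1]).round(1),'caddy Y',np.percentile(q,[1,99]).round(1),np.round(r[0],1),round(r[2],1))
E
python3 - <<'E'
from h import *
clamp('t3'); to(456,-86,17.5,-3.5)
# same on the earlier picture for reference
import h; d=np.load('pics/t2.npy'); im=cv2.imread('pics/t2.png')[...,::-1]
h.grab=lambda n,t:(im,d); clamp('x')
E
```

```text
near (190, array([-37.1, -23.4,  -7.5])) far (182, array([ 89. , 137.8, 151.6])) gap 96.5 median dist 161.2 caddy Y [-5.1 94.5] [600.6   8.2] 86.3
shift [-0.2  0.   7. ] rot [-0.01  0.    0.05] | at [456.2 -86.   24.5] [-179.99    0.     -3.45] F [-1.7 -1.4 -1.7] op 35.8 gf 21.0 t 13.95
near (197, array([-45.8, -31.8, -16.2])) far (203, array([119.6, 134.5, 148.5])) gap 135.8 median dist 166.3 caddy Y [-5.2 94.4] [601.   8.] 85.9
```

```bash
cat >> h.py <<'E'
def jaws(tag):
    d=np.load(f'pics/{tag}.npy'); W=cloud('top',d)*1000; Z=W[...,2]
    m=((Z>26)&(Z<36)&(W[...,0]>562)&(W[...,0]<650)&(abs(W[...,1]-15)<125)).astype(np.uint8)
    n,L,st,ce=cv2.connectedComponentsWithStats(m)
    for i in range(1,n):
        if st[i,4]>80:
            Q=W[L==i][:,:2].astype(np.float32); r=cv2.minAreaRect(Q)
            l=cv2.fitLine(Q,cv2.DIST_L2,0,.01,.01).ravel(); print(tag,st[i],np.round(r[0],1),np.round(r[1],1),round(r[2],2),'line',np.degrees(np.arctan(l[1]/l[0])).round(1),Q.mean(0).round(1))
E
python3 - <<'E'
from h import *
for t in('top0','t2','t3'): jaws(t)
E
```

```text
top0 [170 175  17  27 263] [596.8  99.9] [32.8 71.9] 80.85 line -8.5 [598.5  99.8]
top0 [237 179  13  23 234] [593.2 -68.1] [29.7 59.5] 86.17 line -5.2 [591.9 -68.9]
t2 [170 175  17  27 264] [596.6  99.2] [34.1 71.6] 81.06 line -8.2 [598.6  99.4]
t2 [237 179  13  23 235] [593.  -68.3] [29.6 59.4] 86.22 line -4.5 [591.9 -68.8]
t3 [168 169  19  33 323] [603.6 101.9] [34.1 89.5] 75.56 line -15.1 [605.4 102.6]
t3 [234 177  13  25 244] [596.1 -59.6] [29.5 65.4] 83.27 line -6.6 [595.3 -60.9]
```

The clamp turned about 3° because the handle was dragged along. From now on I'll keep the handle finger still and move only the trigger finger. First a symmetric release to undo the turn.

>>> {"op": "play_rows", "data": {"increments": [[[0,0,0.2],[0,0,0],0.54],[[0,0,0.8],[0,0,0],0.48],[[0,0,1.6],[0,0,0],0.42],[[0,0,2.6],[0,0,0],0.36],[[0,0,4],[0,0,0],0.3],[[0,0,5.3],[0,0,0],0.24],[[0,0,6.3],[0,0,0],0.19],[[0,0,6.3],[0,0,0],0.17],[[0,0,6.3],[0,0,0],0.17]]}}

```text
time: 14.85
ee_pos: [0.4562, -0.0862, 0.0183]
tcp_rot: [180.0, 0.0, -3.5]
wrist_force: [0.4, -0.1, 0.5]
opening: 0.0711
grasp_force: 0.0
```

Run:
```python
from h import *
clamp('t4'); jaws('t4'); to(456,-86,17.5,-3.5)
b=cv2.imread('pics/t4.png'); cv2.imwrite('pics/t4c.png',cv2.resize(b[150:290,150:330],None,fx=4,fy=4,interpolation=cv2.INTER_CUBIC))
```

```text
near (194, array([-40.9, -27.2, -11.1])) far (192, array([ 89.4, 134.7, 148.3])) gap 100.5 median dist 161.9 caddy Y [-5.  94.3] [600.5   8.2] 86.0
t4 [174 177  12  25 243] [595.9  98.4] [63.9 29.7] 1.03 line -2.8 [595.   98.6]
t4 [236 179  12  23 233] [592.8 -64.1] [58.6 29. ] 0.09 line -3.9 [591.8 -64. ]
shift [-0.2 -0.1  0.8] rot [0.02 0.   0.04] | at [456.2 -86.2  18.3] [179.98   0.    -3.46] F [ 0.2  0.3 -0.5] op 70.9 gf 0.0 t 14.9
```

View pics/t4c.png

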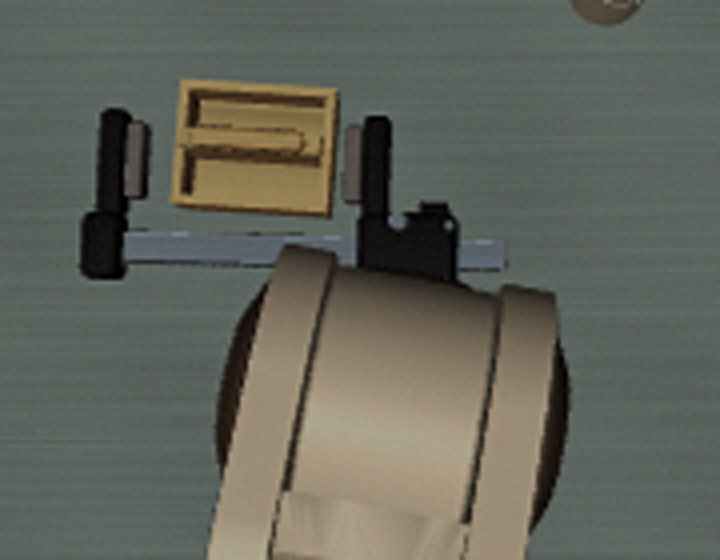

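>>> {"op": "play_rows", "data": {"increments": [[[0,1.7,-0.6],[0,0,0],0.21],[[0,3.8,-1.8],[0,0,0],0.26],[[0,6,-2.9],[0,0,0],0.31],[[0,8.1,-3.9],[0,0,0],0.36],[[0,10.2,-4.7],[0,0,0],0.41],[[0,12.4,-5.3],[0,0,0],0.46],[[0,14.5,-5.8],[0,0,0],0.51],[[0,16.7,-6.2],[0,0,0],0.56],[[0,18,-6.4],[0,0,0],0.6],[[0,18,-6.4],[0,0,0],0.6],[[0,18,-6.4],[0,0,0],0.6]]}}

```text
time: 16.0
ee_pos: [0.4555, -0.1041, 0.0248]
tcp_rot: [180.0, -0.0, -3.5]
wrist_force: [0.8, 1.7, 2.1]
opening: 0.0355
grasp_force: 20.8
```

```bash
cat >> h.py <<'E'
def bar(tag):
    im=cv2.imread(f'pics/{tag}.png'); d=np.load(f'pics/{tag}.npy'); W=cloud('top',d)*1000
    b=(im[...,0]>95)&(W[...,2]>13)&(W[...,2]<27)&(abs(W[...,0]-538)<25)&(W[...,1]<75)&(W[...,1]>-110)&(im[...,0].astype(int)-im[...,2]>3)
    Q=W[b][:,:2].astype(np.float32); l=cv2.fitLine(Q,cv2.DIST_HUBER,0,.01,.01).ravel(); print(tag,'bar',len(Q),np.degrees(np.arctan(l[1]/l[0])).round(2),Q.mean(0).round(1),Q[:,1].min())
E
python3 - <<'E'
from h import *
clamp('t5'); jaws('t5')
for t in('top0','t4','t5'): bar(t)
to(456,-86,17.5,-3.5)
E
```

```text
near (197, array([-48.9, -35.3, -20.2])) far (194, array([ 89.2, 116.4, 130.5])) gap 109.4 median dist 151.7 caddy Y [-5.1 94.4] [600.6   8.2] 86.1
t5 [177 173  17  29 281] [599.4  81.5] [33.  77.4] 80.18 line -10.6 [600.9  81.9]
t5 [238 178  13  24 241] [594.6 -71.4] [29.7 62.4] 85.72 line -4.0 [594.3 -72.2]
top0 bar 353 86.22 [539.2   8.4] -57.517025
t4 bar 272 -89.92 [537.5  17.1] -54.81736
t5 bar 326 87.11 [544.3  12.5] -60.08583
shift [ -0.6 -18.1   7.2] rot [ 0.01 -0.04  0.04] | at [ 455.5 -104.1   24.8] [ 1.7999e+02 -4.0000e-02 -3.4600e+00] F [0.2 1.2 2.8] op 35.6 gf 20.8 t 16.05
```

>>> {"op": "play_rows", "data": {"increments": [[[0,-2,0.2],[0,0,0],0.55],[[0,-5,0.8],[0,0,0],0.48],[[0,-8,1.8],[0,0,0],0.41],[[0,-11,3],[0,0,0],0.34],[[0,-14,4.5],[0,0,0],0.27],[[0,-16.5,5.8],[0,0,0],0.21],[[0,-18,6.4],[0,0,0],0.17],[[0,-18,6.4],[0,0,0],0.17],[[0,-16.3,5.8],[0,0,0],0.21],[[0,-14.2,4.6],[0,0,0],0.26],[[0,-12,3.5],[0,0,0],0.31],[[0,-10,2.5],[0,0,0],0.36],[[0,-7.8,1.7],[0,0,0],0.41],[[0,-5.6,1.1],[0,0,0],0.46],[[0,-3.5,0.6],[0,0,0],0.51],[[0,-1.3,0.2],[0,0,0],0.56],[[0,0,0],[0,0,0],0.6],[[0,0,0],[0,0,0],0.6],[[0,0,0],[0,0,0],0.6]]}}

```text
time: 17.95
ee_pos: [0.4555, -0.104, 0.0248]
tcp_rot: [-180.0, -0.0, -3.4]
wrist_force: [0.2, 2.3, 2.6]
opening: 0.0352
grasp_force: 20.9
```

Run:
```python
from h import *
clamp('t6'); jaws('t6'); bar('t6')
```

```text
near (194, array([-49.8, -36.3, -19. ])) far (161, array([ 87.4, 109.8, 122.1])) gap 106.4 median dist 146.1 caddy Y [-6.9 93.3] [600.6   7. ] 85.2
t6 [180 172  15  30 250] [600.8  74.9] [29.1 80.3] 79.19 line -9.8 [601.3  75.6]
t6 [239 177  14  25 248] [594.7 -73.6] [64.4 33.5] 2.44 line -1.8 [595.2 -73.6]
t6 bar 332 86.37 [546.7   9.9] -62.671062
```

>>> {"op": "play_rows", "data": {"increments": [[[-2,0,0],[0,0,0],0.6],[[-4,0,0],[0,0,0],0.6],[[-6,0,0],[0,0,0],0.6],[[-7,-2,0.2],[0,0,0],0.55],[[-7,-5,0.8],[0,0,0],0.48],[[-7,-8,1.8],[0,0,0],0.41],[[-7,-11,3],[0,0,0],0.34],[[-7,-14,4.5],[0,0,0],0.27],[[-7,-16.5,5.8],[0,0,0],0.21],[[-7,-18,6.4],[0,0,0],0.17],[[-7,-18,6.4],[0,0,0],0.17]]}}

```text
time: 19.1
ee_pos: [0.449, -0.0853, 0.018]
tcp_rot: [-180.0, 0.0, -3.4]
wrist_force: [0.5, 0.2, -1.0]
opening: 0.071
grasp_force: 0.3
```

Run:
```python
from h import *
clamp('t7'); jaws('t7'); bar('t7')
```

```text
near (195, array([-44.9, -31.2, -15.1])) far (192, array([ 85.3, 114.5, 128.2])) gap 100.4 median dist 145.7 caddy Y [-9.4 90.8] [599.    4.4] 85.2
t7 [181 177  13  25 246] [595.2  78.1] [29.7 64. ] 87.1 line -3.0 [593.7  79. ]
t7 [237 180  12  22 225] [591.3 -66.8] [28.9 55.7] 89.9 line -8.5 [589.3 -67.3]
t7 bar 334 87.48 [534.4   9.4] -57.49064
```

>>> {"op": "play_rows", "data": {"increments": [[[0,1.7,-0.6],[0,0,0],0.21],[[0,3.8,-1.8],[0,0,0],0.26],[[0,6,-2.9],[0,0,0],0.31],[[0,8.1,-3.9],[0,0,0],0.36],[[0,10.2,-4.7],[0,0,0],0.41],[[0,12.4,-5.3],[0,0,0],0.46],[[0,14.5,-5.8],[0,0,0],0.51],[[0,16.7,-6.2],[0,0,0],0.56],[[0,18,-6.4],[0,0,0],0.6],[[0,18,-6.4],[0,0,0],0.6],[[-2,18,-6.4],[0,0,0],0.6],[[-3,16,-6.2],[0,0,0],0.55],[[-3,13,-5.6],[0,0,0],0.48],[[-3,10,-4.6],[0,0,0],0.41],[[-3,7,-3.4],[0,0,0],0.34],[[-3,4,-1.9],[0,0,0],0.27],[[-3,1.5,-0.6],[0,0,0],0.21],[[-3,0,0],[0,0,0],0.17],[[-3,0,0],[0,0,0],0.17]]}}

```text
time: 21.05
ee_pos: [0.446, -0.0851, 0.018]
tcp_rot: [-180.0, 0.0, -3.4]
wrist_force: [-0.6, -0.8, -0.3]
opening: 0.0709
grasp_force: 0.4
```

Run:
```python
from h import *
clamp('t8'); jaws('t8'); bar('t8')
```

```text
near (188, array([-44. , -30.7, -14.6])) far (191, array([ 79.1, 106.7, 121.1])) gap 93.7 median dist 137.4 caddy Y [-14.6  85.5] [598.7  -1. ] 85.8
t8 [184 178  13  24 237] [594.  71.] [29.9 61.2] 87.24 line -1.9 [592.3  71.6]
t8 [236 181  13  21 218] [590.  -65.5] [31.4 53.5] 89.91 line -8.9 [588.6 -66.5]
t8 bar 333 87.0 [532.4   6.6] -57.421074
```

>>> {"op": "play_rows", "data": {"increments": [[[0,1.7,-0.6],[0,0,0],0.21],[[0,3.8,-1.8],[0,0,0],0.26],[[0,6,-2.9],[0,0,0],0.31],[[0,8.1,-3.9],[0,0,0],0.36],[[0,10.2,-4.7],[0,0,0],0.41],[[0,12.4,-5.3],[0,0,0],0.46],[[0,14.5,-5.8],[0,0,0],0.51],[[0,16.7,-6.2],[0,0,0],0.56],[[0,18,-6.4],[0,0,0],0.6],[[0,18,-6.4],[0,0,0],0.6],[[-2,18,-6.4],[0,0,0],0.6],[[-2,16,-6.2],[0,0,0],0.55],[[-2,13,-5.6],[0,0,0],0.48],[[-2,10,-4.6],[0,0,0],0.41],[[-2,7,-3.4],[0,0,0],0.34],[[-2,4,-1.9],[0,0,0],0.27],[[-2,1.5,-0.6],[0,0,0],0.21],[[-2,0,0],[0,0,0],0.17],[[-2,0,0],[0,0,0],0.17]]}}

```text
time: 23.0
ee_pos: [0.4441, -0.0851, 0.0181]
tcp_rot: [-180.0, 0.0, -3.4]
wrist_force: [-1.5, -2.6, 0.7]
opening: 0.0705
grasp_force: 1.4
```

Run:
```python
from h import *
clamp('t9'); jaws('t9'); bar('t9')
```

```text
near (189, array([-47.1, -33.5, -18.3])) far (164, array([ 75.9,  98. , 110.3])) gap 94.2 median dist 131.5 caddy Y [-18.1  81.1] [598.4  -4.8] 86.3
t9 [188 177  11  25 216] [595.4  62.3] [25.7 64.3] 86.03 line -4.7 [594.6  62.9]
t9 [237 181  13  21 223] [590.  -69.2] [29.9 55. ] 86.21 line -9.1 [589.1 -69.4]
t9 bar 311 85.94 [534.3   1.1] -57.51672
```

Outer jaw distances put the bar at about 36 mm, and the caddy touches the near pad. For the final squeeze I'll step slowly and watch the grip force.

>>> {"op": "play_rows", "data": {"increments": [[[0,1.7,-0.6],[0,0,0],0.21],[[0,3.8,-1.8],[0,0,0],0.26],[[0,6,-2.9],[0,0,0],0.31],[[0,7.2,-3.5],[0,0,0],0.34],[[0,7.2,-3.5],[0,0,0],0.34],[[0,7.2,-3.5],[0,0,0],0.34]]}}

```text
time: 23.65
ee_pos: [0.4437, -0.0924, 0.0214]
tcp_rot: [-180.0, 0.0, -3.5]
wrist_force: [-0.7, 0.9, -2.2]
opening: 0.0566
grasp_force: 11.3
```

>>> {"op": "play_rows", "data": {"increments": [[[0,0.9,-0.4],[0,0,0],0.36],[[0,1.7,-0.7],[0,0,0],0.38],[[0,2.6,-1],[0,0,0],0.4],[[0,2.6,-1],[0,0,0],0.4],[[0,2.6,-1],[0,0,0],0.4]]}}

```text
time: 24.15
ee_pos: [0.4437, -0.0951, 0.0226]
tcp_rot: [-180.0, -0.0, -3.5]
wrist_force: [0.4, 0.5, -3.6]
opening: 0.0513
grasp_force: 12.3
```

>>> {"op": "play_rows", "data": {"increments": [[[0,0.9,-0.3],[0,0,0],0.42],[[0,1.7,-0.6],[0,0,0],0.44],[[0,1.7,-0.6],[0,0,0],0.44],[[0,1.7,-0.6],[0,0,0],0.44]]}}

```text
time: 24.55
ee_pos: [0.4435, -0.0968, 0.0232]
tcp_rot: [-180.0, 0.0, -3.5]
wrist_force: [-1.5, 2.7, -2.8]
opening: 0.0479
grasp_force: 14.8
```

```bash
cat > m.py <<'E'
from h import *
import sys,h
t=sys.argv[1]; g=h.grab
clamp(t); jaws(t); bar(t)
o=telemetry.get_obs(); print(o['opening'],o['grasp_force'],o['wrist_force'],o['ee_pos'])
E
python3 m.py u1
```

```text
near (180, array([-47.6, -35.2, -21.1])) far (154, array([ 82.9,  94.3, 106. ])) gap 104.0 median dist 129.5 caddy Y [-20.7  78.8] [599.3  -7.4] 86.1
u1 [190 177  10  25 205] [595.3  58.5] [23.8 63.8] 86.31 line -3.9 [594.9  58.9]
u1 [238 180  12  22 217] [591.3 -70.7] [27.5 57.5] 85.72 line -8.3 [589.3 -70.8]
u1 bar 301 86.44 [535.7  -2.3] -60.140003
0.04830833205253833 14.771620631217957 [-0.54306288  2.93719478 -3.85733017] [ 0.44348717 -0.09675153  0.02319643]
```

>>> {"op": "play_rows", "data": {"increments": [[[0,0.4,-0.1],[0,0,0],0.45],[[0,0.9,-0.2],[0,0,0],0.46],[[0,0.9,-0.2],[0,0,0],0.46],[[0,0.9,-0.2],[0,0,0],0.46]]}}

```text
time: 25.0
ee_pos: [0.4435, -0.0977, 0.0234]
tcp_rot: [-180.0, 0.0, -3.5]
wrist_force: [-0.7, 2.5, -3.1]
opening: 0.0464
grasp_force: 16.2
```

```bash
python3 m.py u2
```

```text
near (180, array([-48.2, -35.7, -21.8])) far (156, array([ 72.9,  93.2, 104.8])) gap 94.7 median dist 128.9 caddy Y [-21.2  78.3] [599.8  -8. ] 85.8
u2 [190 176  11  26 205] [596.6  57.9] [23.3 66.9] 85.22 line -4.3 [595.6  58.2]
u2 [239 180  12  22 215] [591.7 -71.3] [27.6 57.1] 85.5 line -7.9 [589.6 -71.7]
u2 bar 295 85.65 [536.1  -2.8] -60.060947
0.04639823267468288 16.23961329460144 [-1.44769     3.10938857 -3.14777772] [ 0.44347831 -0.0977213   0.02346543]
```

>>> {"op": "play_rows", "data": {"increments": [[[0,0.4,-0.1],[0,0,0],0.47],[[0,0.9,-0.2],[0,0,0],0.48],[[0,1.3,-0.3],[0,0,0],0.49],[[0,1.3,-0.3],[0,0,0],0.49],[[0,1.3,-0.3],[0,0,0],0.49]]}}

```text
time: 25.55
ee_pos: [0.4435, -0.099, 0.0238]
tcp_rot: [180.0, -0.0, -3.5]
wrist_force: [-1.9, 3.1, -3.1]
opening: 0.0437
grasp_force: 17.1
```

```bash
python3 m.py u3
cat > ecc.py <<'E'
from h import *
import sys
# far jaw tip+arm window and near jaw arm window, tracked with ECC; distance along the bar in mm
R,t,f,cx,cy=cal('top')
def world(u,v,z=.031):
    r=R.T@np.array([(u-cx)/f,(v-cy)/f,1]); o=-R.T@t; return (o+r*(z-o[2])/r[2])[:2]*1000
def track(a,b,box):
    x0,y0,x1,y1=box; T=a[y0:y1,x0:x1].astype(np.float32); M=np.eye(2,3,dtype=np.float32); M[:,2]=x0,y0
    cc,M=cv2.findTransformECC(T,b.astype(np.float32),M,cv2.MOTION_EUCLIDEAN,(3,200,1e-6),None,1); 
    c=np.array([(x1-x0)/2,(y1-y0)/2,1]); return cc,M@c
ref=cv2.imread('pics/t9.png',0)
far=(167,174,191,206); near=(238,176,254,206)
far=(186,174,200,204)
for n in sys.argv[1:]:
    b=cv2.imread(f'pics/{n}.png',0)
    try:
        c1,p=track(ref,b,far); c2,q=track(ref,b,near); print(n,round(c1,3),round(c2,3),p.round(2),q.round(2),'dist',np.linalg.norm(world(*p)-world(*q)).round(2))
    except cv2.error as e: print(n,'ecc fail')
E
python3 ecc.py t9 u1 u2 u3
```

```text
near (182, array([-48.8, -35.8, -22. ])) far (160, array([ 72. ,  92.2, 103.6])) gap 94.0 median dist 128.0 caddy Y [-22.3  77.5] [600.3  -8.9] 85.8
u3 [191 176  10  26 205] [597.  57.] [23.2 67.2] 85.78 line -4.2 [596.8  57. ]
u3 [239 180  12  22 219] [591.5 -72. ] [27.3 56.8] 85.85 line -5.8 [590.1 -72.1]
u3 bar 302 85.77 [536.7  -2.8] -60.18187
0.0442002413648918 17.101384182460606 [-0.95351545  2.28857442 -2.80116809] [ 0.44350052 -0.098999    0.02380587]
t9 1.0 1.0 [193. 189.] [246. 191.] dist 138.76
u1 0.961 0.957 [194.48 188.39] [246.54 190.42] dist 136.35
u2 0.958 0.956 [194.77 188.19] [246.75 190.33] dist 136.16
u3 0.953 0.943 [195.22 187.86] [247.   190.28] dist 135.69
```

```bash
cat > edge.py <<'E'
from h import *
import sys
R,t,f,cx,cy=cal('top')
def world(u,v,z=.03):
    r=R.T@np.array([(u-cx)/f,(v-cy)/f,1]); o=-R.T@t; return (o+r*(z-o[2])/r[2])[:2]*1000
def edge(g,row,lo,hi,rise):
    p=g[row,lo:hi].astype(float); th=50
    for i in range(len(p)-1):
        a,b=p[i],p[i+1]
        if (not rise and a>=th>b) or (rise and a<th<=b): return lo+i+(a-th)/(a-b)
    return np.nan
for n in sys.argv[1:]:
    g=cv2.imread(f'pics/{n}.png',0); A=[];B=[]
    for v in range(182,196):
        e=edge(g,v,160,205,False); k=edge(g,v,244,262,True)
        if e==e: A.append(world(e,v))
        if k==k: B.append(world(k,v))
    A=np.array(A);B=np.array(B); fa=np.polyfit(A[:,0],A[:,1],1); fb=np.polyfit(B[:,0],B[:,1],1)
    sl=np.arctan((fa[0]+fb[0])/2); D=(np.polyval(fa,592)-np.polyval(fb,592))*np.cos(sl)
    print(n,'outer dist',D.round(2),'angles',np.degrees(np.arctan([fa[0],fb[0]])).round(1),'res',np.std(A[:,1]-np.polyval(fa,A[:,0])).round(2),np.std(B[:,1]-np.polyval(fb,B[:,0])).round(2))
E
python3 edge.py top0 t2 t4 t5 t6 t7 t8 t9 u1 u2 u3
```

```text
top0 outer dist 196.15 angles [-3.5 -4.7] res 0.28 0.28
t2 outer dist 196.37 angles [-3.5 -4.6] res 0.29 0.28
t4 outer dist 191.35 angles [-2.2 -2.2] res 0.29 0.28
t5 outer dist 181.53 angles [-3.9 -4.1] res 0.28 0.32
t6 outer dist 173.72 angles [-5.4 -4.2] res 0.29 0.28
t7 outer dist 175.16 angles [-2.6 -2.2] res 0.29 0.13
t8 outer dist 167.24 angles [-2.3 -1.4] res 0.26 0.19
t9 outer dist 159.3 angles [-3.1 -2.2] res 0.23 0.24
u1 outer dist 155.02 angles [-4.3 -3.9] res 0.34 0.31
u2 outer dist 154.54 angles [-4.2 -5.2] res 0.34 0.24
u3 outer dist 153.95 angles [-4.2 -4.8] res 0.31 0.31
```

The edge measure tracks the bar to about 0.5 mm. The bar is now at about 41.3–42.3 mm, so I need roughly 2 mm more for a hold of about 14 N.

>>> {"op": "play_rows", "data": {"increments": [[[0,0.4,-0.1],[0,0,0],0.5],[[0,0.9,-0.2],[0,0,0],0.51],[[0,1.3,-0.3],[0,0,0],0.52],[[0,1.7,-0.3],[0,0,0],0.53],[[0,1.7,-0.3],[0,0,0],0.53],[[0,1.7,-0.3],[0,0,0],0.53]], "grip_force": 23}}

```text
time: 26.2
ee_pos: [0.4434, -0.1007, 0.0241]
tcp_rot: [-180.0, -0.0, -3.5]
wrist_force: [-0.9, 2.8, -1.2]
opening: 0.0406
grasp_force: 17.9
```

```bash
python3 m.py u4; python3 edge.py u4
```

```text
near (182, array([-49. , -36.1, -22.5])) far (154, array([ 71.4,  91.2, 102.8])) gap 93.9 median dist 127.3 caddy Y [-22.8  76.5] [600.5  -9.6] 85.8
u4 [190 176  11  26 207] [596.7  55.8] [22.4 67.9] 84.01 line -5.6 [596.3  56.2]
u4 [239 180  12  22 214] [591.6 -72.3] [26.8 56.7] 85.5 line -7.0 [590.5 -72.5]
u4 bar 298 85.75 [536.8  -3.5] -60.125233
0.040193190384082166 17.948317886330187 [ 0.13388711  1.90788808 -2.10671431] [ 0.4434306  -0.10066412  0.02411684]
u4 outer dist 153.21 angles [-4.  -4.1] res 0.27 0.31
```

>>> {"op": "play_rows", "data": {"increments": [[[0,0.4,0],[0,0,0],0.54],[[0,0.9,-0.1],[0,0,0],0.55],[[0,1.3,-0.1],[0,0,0],0.56],[[0,1.5,-0.2],[0,0,0],0.565],[[0,1.5,-0.2],[0,0,0],0.565],[[0,1.5,-0.2],[0,0,0],0.565]]}}

```text
time: 26.85
ee_pos: [0.4434, -0.1022, 0.0245]
tcp_rot: [-180.0, -0.0, -3.5]
wrist_force: [-1.2, 3.9, 0.8]
opening: 0.0374
grasp_force: 18.3
```

```bash
python3 m.py u5; python3 edge.py u5; python3 -c "
import cv2
b=cv2.imread('pics/u5.png'); cv2.imwrite('pics/u5c.png',cv2.resize(b[150:290,150:330],None,fx=4,fy=4,interpolation=cv2.INTER_CUBIC))"
```

```text
near (181, array([-49.4, -36.9, -18.7])) far (148, array([ 79.5,  90.7, 101.2])) gap 98.2 median dist 127.6 caddy Y [-23.5  76. ] [600.9 -10.4] 85.5
u5 [189 176  13  26 202] [596.   55.7] [24.5 68.3] 81.54 line -6.1 [596.4  55.4]
u5 [239 180  12  22 213] [591.5 -73.1] [26.5 57.6] 85.46 line -7.6 [590.5 -73.3]
u5 bar 294 85.39 [537.3  -4.2] -60.14603
0.03752057850522227 18.30461776815355 [-0.85199471  3.75687889  0.86972551] [ 0.44344207 -0.10216634  0.02444749]
u5 outer dist 152.34 angles [-5.  -4.3] res 0.25 0.3
```

View pics/u5c.png

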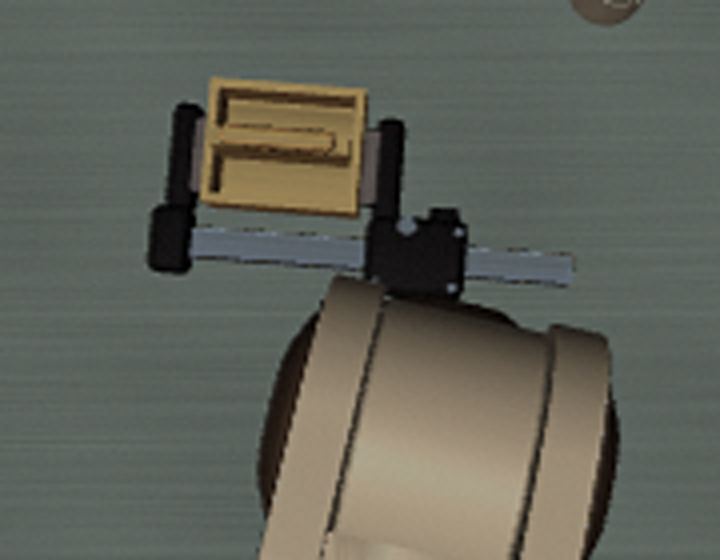

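The caddy is gripped squarely between both pads: caddy at (285,145), pads at (198,153) and (372,165), clear of the bar. One small final nudge, then hold.

>>> {"op": "play_rows", "data": {"increments": [[[0,0.2,0],[0,0,0],0.57],[[0,0.5,0],[0,0,0],0.577],[[0,0.5,0],[0,0,0],0.577],[[0,0.5,0],[0,0,0],0.577],[[0,0.5,0],[0,0,0],0.577]]}}

```text
time: 27.4
ee_pos: [0.4434, -0.1026, 0.0245]
tcp_rot: [-180.0, -0.0, -3.5]
wrist_force: [-1.3, 4.5, 3.5]
opening: 0.0364
grasp_force: 17.9
```

```bash
python3 m.py u6; python3 edge.py u6
```

```text
near (179, array([-49.6, -37.1, -18.3])) far (150, array([ 70.3,  90.1, 101.3])) gap 88.6 median dist 127.2 caddy Y [-24.   75.4] [600.9 -10.9] 85.2
u6 [189 176  13  26 201] [596.2  55.3] [25. 69.] 80.9 line -5.9 [596.7  54.9]
u6 [240 180  11  22 207] [591.4 -73.4] [26.3 55.9] 89.81 line -7.1 [590.9 -73.7]
u6 bar 297 85.31 [537.3  -4.3] -60.1705
0.03617302393658851 17.92111773043871 [-0.62386741  4.29741362  3.88561092] [ 0.44338413 -0.10264251  0.02452212]
u6 outer dist 152.13 angles [-4.5 -4.1] res 0.31 0.37
```

```bash
python3 -c "
from workcell import workorder
print(workorder.job_done())"
```

```text
the job is handed in; nothing more can be done
None
```

The wooden caddy stands between the clamp's pads, held at an estimated 11–15 N (worked out from camera measurements, not read directly), with the trigger still squeezed; I handed the job in at about 27.5 s.

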